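# Clamp the bonded toothbrush holder

## Robot

A 6-joint arm with a two-finger parallel gripper is mounted at the origin on the work surface. World frame = base frame: x ahead of the robot, y to its left, z up, the work surface at z = 0. Lengths are in mm, angles in degrees, forces in N, time in s.
With the tool pointing down it reaches from about 275 to 850 mm from the base axis. Payload 5.2 kg.
Tool frame: the origin (TCP) lies midway between the tips of the shut fingers; the grasp point (between the pads) lies 19 mm behind it; z points along the fingers, y is the line along which they close (so a half turn about z gives the same grasp; the last joint's range is limited). The gripper opens to 85 mm and grips with 20 to 120 N. Pads are 22 mm wide; open, the fingers measure 114 mm over their backs; the gripper's body (76 mm by 85 mm) begins 54 mm behind the grasp point. The pads swing forward as they close: fully open they stand 13 mm farther back than shut.
Start: joints at [53.067, 14.817, 87.949, -0, 77.235, -11.62], TCP at [235.142, 497.206, 231.31] pointing down, gripper open.
Joint ranges: [-179.93, 179.93], [-52.35, 119.4], [10.71, 147.94], [-69.91, 249.91], [12.55, 155.21], [-178.61, 178.61]. Speed limits (degrees/s): [147.25, 147.25, 180, 180, 180, 180].

## Interface

Orientations are given as [roll, pitch, yaw] about the fixed x, y, z axes, in that order (R = Rz(yaw) Ry(pitch) Rx(roll)).
In Python, from station import arm gives the robot as it stands. Calls block until the motion is done:
- arm.move_to(position, orientation): joint-space move of the TCP to a pose.
- arm.line_to(position, orientation=None, v=150, stop_force=None): straight line of the TCP; orientation=None keeps the orientation; v is the mean speed in mm/s. With stop_force (N) it stops when the force on the tool has changed by that much, and returns True; else False.
- arm.set_joints(angles): joint-space move.
- arm.command_gripper(opening, f_grip=None): finger opening in mm; f_grip is the grip in N (None keeps the last); returns when the fingers have stopped.
- arm.dwell(seconds).
- arm.solve_ik(position, orientation): joint angles nearest the present ones, or None.
- arm.sense(): the state.
- arm.read_camera(name): name is "side" or "top"; returns the picture (384x512x3 uint8, blue, green, red); there is no depth.
- arm.camera_params(name): a dict with "camera_matrix" (3x3 intrinsics, pixels), "R" (3x3) and "t" (3): a world point X has camera coordinates R X + t. Camera axes: x right, y down, z forward; pixel columns grow to the right and rows downward; lengths in mm; the calibration is good to about 2 mm. A picture is of the moment at which its call begins. camera_params takes no time and is no camera call.
A pose or a line that the arm cannot do raises arm.MotionError and nothing moves.
- arm.hand_in(): hands the job in; it is judged then, once.
Trained networks look in the newest picture that a camera, given by its name, has taken for a name from the list of things; names that differ only in an ending like _2 or _b are one class to them, and where a whole thing is asked for, a point or a joint stands for the part that bears it (a point fixed in the world has none). Each returns a list of dicts, best first, with "conf" (0 to 1); they miss things now and then, are a little off and sometimes report something else, mostly with a low value. They report only what shows in the picture. A call takes as long as a camera call. They do not tell look-alikes from the thing itself.
- arm.look_for(target, camera): "bbox" ([left, top, width, height] in pixels, round what is visible of it).
- arm.trace(target, camera): "region" (384x512 bool, what is visible of it) and "bbox" ([left, top, width, height] in pixels, round what is visible of it).
The state is a dict: "clock": time; "joint_positions": joint angles; "qd": joint speeds; "joint_efforts": joint torques, N m; "tcp_pos": TCP position; "ee_rot": TCP orientation; "ft_force": force on the tool from outside, world axes, zero at the start; "torque": the same for the moment, N m; "grip_width": finger opening in mm; "grip_force": force on a finger pad.
Only numpy, scipy, OpenCV 4.12 (cv2) and the standard library are available. Lean on these libraries where they do the work, as an engineer would, in place of code of your own. Each camera call takes 0.05 s, during which the arm holds its last target. There are 200 camera calls.

## Task

The stone toothbrush holder has just been glued together from two halves. Stand it upright on the clamp's board against the fixed end jaw, in line with the clamp so that the seam is pressed together, and let go of it; then pump the clamp's trigger (move the jaw with nothing but the trigger) until the spring pad meets the holder and is pushed in about halfway, never all the way. Finish while still holding the trigger squeezed like that, and leave the toiletries standing where they are.

Things in the scene. Friction and masses are not known exactly. Their poses are not given: they have to be found in the camera images.
- clamp: Trigger clamp fixed on a plywood board (90 wide, y -150 to +265, 12 thick), handle up. Origin: on the counter below trigger and handle; y runs along the rod from trigger to end jaw, z up. Black housing 44 wide (x), y -45 to +55, top at z 68. On it rise the fixed handle (30 wide, y +7 to +25, up to z 135) and, on its -y side, the trigger. A toothed rod at z 45 carries the moving jaw. All in mm.
- trigger: Trigger: upright bare steel plate, 26 wide (x), 12 thick (y), z 70 to 132 mm, at rest y -35 to -23 mm in the clamp's frame; over trigger and handle together 60 mm at rest, 34 mm squeezed. Free air beyond both outer faces above z 68. Fingers that close equally fit centred at the clamp's y = +8 mm: openings 86 to 34 mm are then the whole stroke. Origin, axes: clamp's, moving with the trigger.
- trigger_travel (a joint): Travel of the trigger towards the handle (m): 0 released, 0.026 fully squeezed. A return spring pushes it back (1.6 N at rest, 3.7 N fully squeezed). Squeezing drives the rod forward one to one through a ratchet with 5 mm teeth (so up to 5 mm of the stroke is idle); when the trigger is let back the rod stays.
- ram_travel (a joint): Travel of the rod with the moving jaw towards the end jaw (m), 0 fully back, at most 0.092; starts at 0 to 0.02. It drags with about 3 N, so let go it holds only a push of less than 3 N: more pressure than that lasts only while the trigger is kept squeezed.
- ram: The steel rod with its sawteeth and the dark steel jaw plate (50 wide, 40 high) in front of the housing. Origin as clamp at ram_travel = 0, moving with the ram. It is not to be pushed by hand.
- pad: Black rubber spring pad, 46 wide, 38 high, 8 thick, in front of the jaw plate on two coil springs; centre 42 mm above the counter. Origin as clamp at ram_travel = 0 and pad_travel = 0, moving with the pad.
- pad_face (a point): Centre of the pad's pressing face, 42 mm above the counter; at ram_travel = 0, pad_travel = 0 it is at the clamp's y = +95 mm, 130 mm from the end jaw's face.
- pad_travel (a joint): How far the spring pad is pushed in towards the jaw plate (m): 0 relaxed (23 mm of coil seen between pad and jaw plate), 0.018 bottomed (5 mm seen). 1.2 N per mm: halfway, 9 mm, is 11 N on the holder and takes about 17 N on the trigger.
- trigger_face (a point): Centre of the trigger's back face (the side away from the handle), 108 mm above the counter.
- handle_face (a point): Centre of the fixed handle's front face (the side away from the trigger), 108 mm above the counter.
- seat (a point): Point on the board's upper face (12 mm above the counter) in the clamp's middle line, where the middle of the holder's underside comes when its end touches the fixed end jaw. The end jaw is a dark steel plate 60 wide, rubber-faced, its top 67 mm above the counter, its face 30 mm from this point in +y (clamp's y = 225 mm). Axes as clamp.
- holder: Stone toothbrush holder: upright block 44 (x) by 60 (y) by 70 mm (z), about 0.46 kg, with two dark round brush holes on top and a dark glue seam round its middle, halving the 60 mm length. Origin: middle of the underside, z up. Its 60 mm length must lie along the clamp (either way round). It starts standing on the counter to the robot's right; grasp it across the 44 mm.
- bottle_a: Small amber toiletry bottle, 32 diameter, 85 mm high, standing; origin middle of the underside. Bystander.
- bottle_b: Small green toiletry bottle, 32 diameter, 85 mm high, standing; origin middle of the underside. Bystander.
- soap_box: Small cardboard soap box 60 by 40 by 25 mm high; origin middle of the underside. Bystander.
- tumbler: White ceramic tumbler, 68 diameter, 85 mm high, standing; origin middle of the underside. Bystander.
There are look-alikes about, which are no part of the job. Of the things that look like the holder, take the one that is farthest to the robot's right at the start.

How it is judged (in metres and radians):
On the way, in this order (a step that is already met when the one before it is completed fails the run):
1. the holder stands on the board by the end jaw, in line with the clamp, let go of (y of holder in the frame of seat between -0.025 and 0.004 m and x of holder in the frame of seat between -0.013 and 0.013 m and z of holder in the frame of seat below 0.004 m and angle between holder's own z axis and vertical below 0.08 rad and angle between the y axis of holder and the y axis of clamp, either way round below 0.15 rad and contact force between the fingers and holder below 0.2 N), for 0.2 s.
2. the trigger has brought the spring pad against the holder (contact force between pad and holder above 0.8 N), for 0.1 s.
At the end, for the whole second after the job is handed in: The holder stands upright on the board, in line with the clamp (within 14 mm sideways and about 7 degrees), pressed between end jaw and spring pad; the pad is pushed in 4 to 14 mm of its 18 mm, and the fingers still press the trigger with more than 4 N and do not touch the holder (value of joint pad_travel between 0.004 and 0.014 m and contact force between pad and holder above 4 N and contact force between the fingers and trigger above 4 N and value of joint trigger_travel above 0.001 m and contact force between the fingers and holder below 0.2 N and x of holder in the frame of seat between -0.014 and 0.014 m and y of holder in the frame of seat above -0.005 m and z of holder in the frame of seat below 0.004 m and angle between holder's own z axis and vertical below 0.08 rad and angle between the y axis of holder and the y axis of clamp, either way round below 0.12 rad and linear speed of holder below 0.01 m/s); the arm keeps its last pose, push and grip.
It fails at once if the spring pad is driven fully in (beyond 16.5 mm): the glued holder is crushed (value of joint pad_travel above 0.0165 m).
It fails at once if the rod, jaw plate or pad is pushed by the robot instead of by the trigger (contact force between any of the fingers, the arm and ram above 2 N or contact force between any of the fingers, the arm and pad above 2 N).
It fails at once if a toiletry is knocked over or moved by more than 30 mm (distance of any of bottle_a, bottle_b, soap_box, tumbler from where it was at the start of the episode above 0.03 m or angle between any of bottle_a, bottle_b, tumbler's own z axis and vertical above 0.6 rad).
It also fails if it takes over 72 s, if anything falls off the work surface, if the arm or the gripper's body presses on something with over 40 N, if the wrist force passes 120 N, or if a joint passes its speed limit or range.

## Working session

There is one attempt and no reset: what is moved stays moved. The work goes in short steps, each a Python script; the robot and the scene stay as the last script left them, time stands still between calls to the robot, and variables do not carry over. Pictures are saved under pics/ and viewed, at most 10 in all, crops included, and the job is handed in when it is done.

```bash
mkdir -p pics; ls; python3 - <<'E'
from station import arm
import cv2,numpy as np
for c in("top","side"):
    im=arm.read_camera(c); cv2.imwrite(f"pics/{c}0.png",im)
    p=arm.camera_params(c); print(c,np.round(p["camera_matrix"],1).tolist(),np.round(p["R"],4).tolist(),np.round(p["t"],1).tolist())
    for t in("holder","clamp","trigger","pad","ram","handle_face"):
        print(t,[(np.round(d["bbox"]).tolist(),round(d["conf"],2)) for d in arm.look_for(t,c)])
print(arm.sense())
E
```

```text
pics
top [[434.6, 0.0, 254.1], [0.0, 434.6, 187.2], [0.0, 0.0, 1.0]] [[-0.0131, -0.9999, 0.0056], [-0.9985, 0.0128, -0.0528], [0.0527, -0.0063, -0.9986]] [99.4, 559.9, 1263.5]
holder [([301.0, 241.0, 26.0, 25.0], 0.96), ([300.0, 110.0, 22.0, 19.0], 0.93), ([363.0, 200.0, 28.0, 19.0], 0.86), ([329.0, 211.0, 22.0, 24.0], 0.7)]
clamp [([221.0, 147.0, 142.0, 50.0], 0.89)]
trigger [([319.0, 155.0, 10.0, 13.0], 0.42)]
pad []
ram [([275.0, 155.0, 81.0, 23.0], 0.72)]
handle_face [([219.0, 144.0, 143.0, 54.0], 0.62)]
side [[348.1, 0.0, 251.1], [0.0, 348.1, 191.6], [0.0, 0.0, 1.0]] [[-0.9987, -0.0512, 0.0024], [-0.0393, 0.7352, -0.6767], [0.0329, -0.6759, -0.7362]] [558.4, 7.8, 1002.4]
holder [([305.0, 146.0, 25.0, 34.0], 0.83), ([278.0, 133.0, 24.0, 27.0], 0.75), ([272.0, 110.0, 12.0, 30.0], 0.67), ([177.0, 143.0, 18.0, 29.0], 0.67)]
clamp [([216.0, 126.0, 43.0, 115.0], 0.61)]
trigger [([223.0, 132.0, 7.0, 6.0], 0.38)]
pad []
ram [([223.0, 169.0, 19.0, 21.0], 0.64)]
handle_face [([214.0, 126.0, 41.0, 116.0], 0.9)]
{'clock': 0.7, 'joint_positions': array([ 5.30683995e+01,  1.48149068e+01,  8.79495825e+01, -7.03289707e-04,
        7.72365321e+01, -1.16179294e+01]), 'qd': array([-0.08716123, -0.05199268,  0.06378877,  0.02948162, -0.06220345,
       -0.01081634]), 'joint_efforts': array([-1.49124426e-04, -4.45776415e+01, -2.90839702e+01, -3.93993514e-04,
        7.21177803e-04, -1.43222927e-06]), 'tcp_pos': array([235.1261624 , 497.19412889, 231.32255646]), 'ee_rot': array([-1.79998861e+02,  4.66168326e-04,  1.54686484e+02]), 'ft_force': array([-0.02118442,  0.61294151, -0.46247919]), 'torque': array([ 0.00137051,  0.00126118, -0.02396436]), 'grip_force': 0.0, 'grip_width': 85.34228211916168}
```

```bash
python3 - <<'E'
import cv2
t=cv2.imread("pics/top0.png")[90:280,200:420]; s=cv2.imread("pics/side0.png")[90:260,160:350]
cv2.imwrite("pics/tc.png",cv2.resize(t,None,fx=3.45,fy=3.1,interpolation=cv2.INTER_CUBIC) if 0 else cv2.resize(t,None,fx=3.1,fy=3.1,interpolation=cv2.INTER_CUBIC))
cv2.imwrite("pics/sc.png",cv2.resize(s,None,fx=3.5,fy=3.5,interpolation=cv2.INTER_CUBIC))
E
```

```text
(no output)
```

View pics/tc.png

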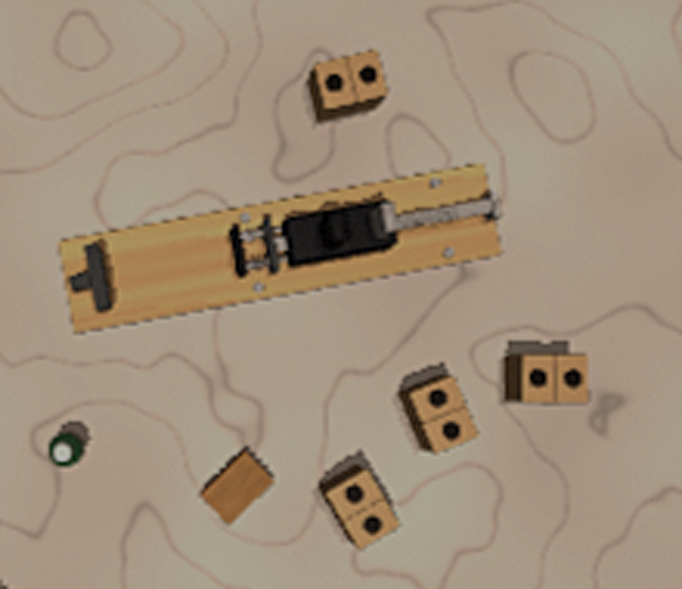

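View pics/sc.png

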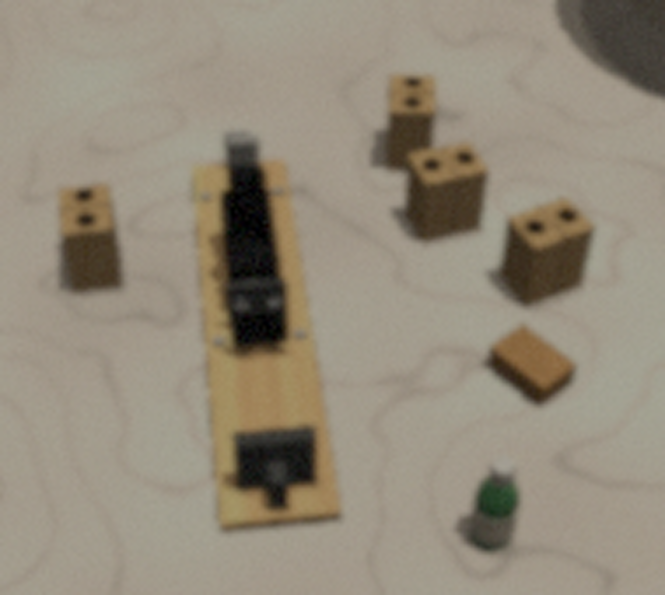

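The top crop shows the clamp with its end jaw at left (crop 98,278) and its trigger at right (388,218). The target holder is the rightmost block, with its top face around (555,378). The other three blocks are look-alikes, and the side crop agrees. Next I measure poses from the board corners and the holder's top face.

```bash
cat > h.py <<'E'
from station import arm
import cv2,numpy as np
def ray(c,uv,z):
    p=arm.camera_params(c);K,R,t=[np.array(p[k],float) for k in("camera_matrix","R","t")]
    C=-R.T@t.ravel(); d=(R.T@np.linalg.inv(K)@np.c_[np.array(uv,float),np.ones(len(uv))].T).T
    return (C+d*((z-C[2])/d[:,2])[:,None])[:,:2]
def proj(c,X):
    p=arm.camera_params(c);K,R,t=[np.array(p[k],float) for k in("camera_matrix","R","t")]
    q=K@(R@np.array(X,float).T+t.reshape(3,1)); return (q[:2]/q[2]).T
def rot(a): a=np.radians(a); return np.array([[np.cos(a),-np.sin(a)],[np.sin(a),np.cos(a)]])
def fit(P,W): # P local, W world -> yaw,t,resid
    p,w=P-P.mean(0),W-W.mean(0); a=np.degrees(np.arctan2((p[:,0]*w[:,1]-p[:,1]*w[:,0]).sum(),(p*w).sum()))
    t=W.mean(0)-rot(a)@P.mean(0); return a,t,W-(P@rot(a).T+t)
E
cat > m.py <<'E'
from h import *
im=cv2.imread("pics/top0.png"); g=cv2.cvtColor(im,cv2.COLOR_BGR2GRAY)
def sub(crop): 
    c=(np.array(crop,np.float32)+.5)/3.1-.5+[200,90]
    return cv2.cornerSubPix(g,c.astype(np.float32).reshape(-1,1,2),(3,3),(-1,-1),(3,50,.01)).reshape(-1,2),c
# clamp corners: (-45,265)?? image left = +y ; up=+x
s,c=sub([(60,240),(487,165),(500,257),(77,332)])
L=np.array([(45,265),(45,-150),(-45,-150),(-45,265)],float)
for q in(s,c): a,t,r=fit(L,ray("top",q,12)); print("clamp",a,t,np.round(r,1).tolist())
np.savez("clamp.npz",a=a,t=t)
# holder: bright orange top
b=arm.read_camera("top"); hsv=cv2.cvtColor(im,cv2.COLOR_BGR2HSV)
reg=[d for d in arm.trace("holder","top")]
for d in reg:
    m=d["region"]; v=hsv[...,2]; thr,_=cv2.threshold(v[m].reshape(-1,1),0,255,cv2.THRESH_OTSU)
    x0,y0,w,h=map(int,d["bbox"])
    print(d["bbox"],round(d["conf"],2),thr)
s,c=sub([(522,353),(587,353),(589,404),(521,404)])
for q in(s,c):
    W=ray("top",q,70); print("holder rect",W.round(1).tolist()); print(fit(np.array([(22,30),(22,-30),(-22,-30),(-22,30)],float),W))
x=np.array([(538,378),(572,378)]);W=ray("top",(x+.5)/3.1-.5+[200,90],70);print("holes",W,W.mean(0))
cv2.imwrite("pics/hz.png",cv2.resize(im[190:230,350:405],None,fx=12,fy=12,interpolation=cv2.INTER_CUBIC))
for n in("bottle_a","tumbler","soap_box"):
    for d in arm.look_for(n,"top"): print(n,round(d["conf"],2),ray("top",[(d["bbox"][0]+d["bbox"][2]/2,d["bbox"][1]+d["bbox"][3]/2)],50).round())
E
python3 m.py
```

```text
clamp 8.853058557502932 [618.64022441 -74.44127767] [[2.0, -1.3], [-5.8, -0.8], [5.8, 2.9], [-2.0, -0.7]]
clamp 9.262279052949117 [620.69700841 -72.69708351] [[-0.4, -1.1], [-0.3, -0.6], [0.1, 3.7], [0.6, -2.0]]
[364.1, 203.3, 26.8, 15.7] 0.9 101.0
[329.1, 208.2, 20.2, 25.9] 0.87 106.0
[302.1, 238.0, 27.1, 32.9] 0.64 108.0
[273.8, 162.7, 8.2, 16.5] 0.62 39.0
[301.1, 108.4, 23.4, 20.0] 0.59 104.0
holder rect [[505.5, -227.9], [508.2, -284.9], [461.2, -286.7], [463.9, -225.1]]
(np.float64(-0.23223986015052342), array([ 484.70619847, -256.14265386]), array([[-1.34205904, -1.62129111],
       [ 1.63271935,  1.2871188 ],
       [-1.38601531, -0.66829567],
       [ 1.095355  ,  1.00246798]]))
holder rect [[508.1, -227.2], [507.4, -286.3], [461.2, -286.7], [462.0, -225.1]]
(np.float64(-0.8585706751618231), array([ 484.67158724, -256.31987479]), array([[ 1.00230496, -0.56634213],
       [ 1.13481086,  0.37833273],
       [-1.02576319, -0.73463521],
       [-1.11135262,  0.92264461]]))
holes [[ 485.29978578 -241.12760497]
 [ 484.8959846  -271.98435526]] [ 485.09788519 -256.55598012]
bottle_a 0.65 [[422. 185.]]
tumbler 0.66 [[604. -16.]]
tumbler 0.63 [[516. 412.]]
soap_box 0.82 [[387.  37.]]
```

View pics/hz.png

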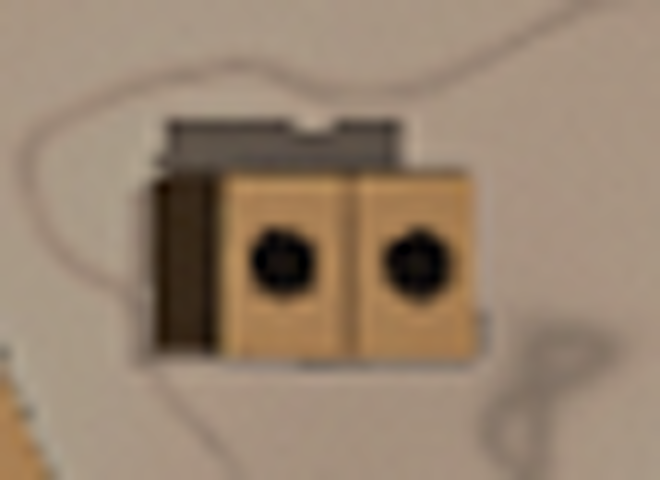

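The hz crop confirms a clean top face, with its centre near full-image pixel (379,212). The holder is at about (485,-256), yaw about -0.5°, and the clamp at about (620.7,-72.7), yaw 9.3°. Now grasping.

```bash
cat > g.py <<'E'
from h import *
c=np.load("clamp.npz"); a=float(c["a"]); T=c["t"]
w=lambda x,y:(rot(a)@[x,y]+T)
j=[(*w(x,225),67) for x in(-30,30)]+[(*w(x,y),68) for x in(-22,22) for y in(-45,55)]
print("crop px",((proj("top",j)-[200,90])*3.1).round().tolist())
yaw=min((-0.5,179.5),key=lambda y:np.abs(arm.solve_ik([485,-256.5,180],[180,0,y])[5]) if arm.solve_ik([485,-256.5,180],[180,0,y]) is not None else 999)
print(yaw)
arm.command_gripper(70,50)
arm.move_to([485,-256.5,180],[180,0,yaw])
arm.line_to([485,-256.5,60],v=150); print(arm.line_to([485,-256.5,26],v=60,stop_force=15))
arm.command_gripper(30,50); s=arm.sense(); print(s["grip_width"],s["grip_force"],s["tcp_pos"],s["clock"])
arm.line_to([485,-256.5,190],v=150); s=arm.sense(); print(s["grip_width"],s["grip_force"],s["ft_force"],s["clock"])
E
python3 g.py
```

```text
crop px [[111.0, 306.0], [99.0, 241.0], [401.0, 246.0], [293.0, 265.0], [392.0, 199.0], [284.0, 217.0]]
-0.5
False
59.414354184950916 55.454181432724 [ 485.4753355  -256.99039511   26.49056884] 5.9667
59.18161734149999 55.13795614242554 [-0.49270839 -0.0643715  -4.77582669] 7.2083
```

I mixed up the yaw by 90°: the fingers are on the 60 mm length. I'll set it back down and regrasp across the 44 mm.

```bash
cat > g2.py <<'E'
from h import *
c=np.load("clamp.npz"); a=float(c["a"]); T=c["t"]
w=lambda x,y:(rot(a)@[x,y]+T)
p=[485,-256.5]
arm.line_to([*p,50],v=150); print(arm.line_to([*p,24],v=30,stop_force=4),arm.sense()["tcp_pos"])
arm.command_gripper(78); z=arm.sense()["tcp_pos"][2]
arm.line_to([*p,150],v=150)
q={y:arm.solve_ik([*p,150],[180,0,y]) for y in(89.5,-90.5)}
yaw=min((y for y in q if q[y] is not None),key=lambda y:abs(q[y][5])); print(yaw,q[yaw])
arm.command_gripper(70)
arm.move_to([*p,150],[180,0,yaw]); arm.line_to([*p,60]); print(arm.line_to([*p,26],v=60,stop_force=15))
arm.command_gripper(30,50); s=arm.sense(); print(s["grip_width"],s["grip_force"],s["tcp_pos"])
arm.line_to([*p,190],v=150); s=arm.sense(); print(s["grip_width"],s["grip_force"],s["ft_force"],s["clock"])
E
python3 g2.py
```

```text
True [ 484.70736641 -256.28659782   26.50803202]
89.5 [-39.52385886  18.57017917  94.7801784    0.          66.64964243
 -39.02385886]
False
43.27140999216382 52.09868788719177 [ 485.23812359 -256.7856029    26.54068834]
43.46965879929045 51.42077565193176 [-0.15555637 -0.1240224  -6.09313876] 15.0417
```

```bash
cat > p.py <<'E'
from h import *
c=np.load("clamp.npz"); a=float(c["a"]); T=c["t"]
w=lambda x,y:(rot(a)@[x,y]+T)
p=w(0,189)
arm.move_to([*p,190],[180,0,a+90])
arm.line_to([*p,60],v=150); print(arm.line_to([*p,36],v=30,stop_force=4)); s=arm.sense(); print(s["tcp_pos"],s["ft_force"])
arm.command_gripper(66); arm.dwell(.1)
arm.line_to([*p,200],v=150); arm.dwell(.1); 
arm.command_gripper(86)
arm.move_to([*w(0,3.5),200],[180,0,a]); print(arm.sense()["clock"],arm.sense()["grip_width"])
for n in("top","side"): cv2.imwrite(f"pics/{n}1.png",arm.read_camera(n))
t=cv2.resize(cv2.imread("pics/top1.png")[130:210,210:370],None,fx=4,fy=4,interpolation=2); s=cv2.resize(cv2.imread("pics/side1.png")[110:250,190:290],None,fx=4,fy=4,interpolation=2)[:560]
o=np.zeros((560,1040,3),np.uint8); o[:320,:640]=t; o[:560,640:]=s; cv2.imwrite("pics/pl.png",cv2.resize(o,(800,431)))
E
python3 p.py
```

```text
True
[589.80238226 113.82475409  38.48186414] [-0.76942104 -0.94474528  3.97480938]
21.45 85.29699400336376
```

View pics/pl.png

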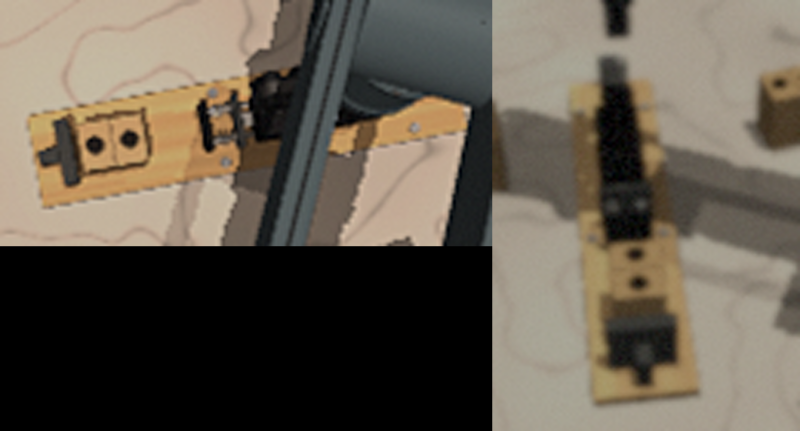

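The pl picture shows the holder upright, in line with the clamp and just off the end jaw (about 120,138), with the pad about 50 mm away. Next I descend over the trigger and locate it by touch.

```bash
cat > t.py <<'E'
from h import *
c=np.load("clamp.npz"); a=float(c["a"]); T=c["t"]
w=lambda x,y:(rot(a)@[x,y]+T)
loc=lambda: (rot(a).T@(arm.sense()["tcp_pos"][:2]-T)).round(2)
Z=88
arm.line_to([*w(0,3),150]); print("down hit",arm.line_to([*w(0,3),Z],v=80,stop_force=6)); 
print("touch",arm.line_to([*w(0,10),Z],v=8,stop_force=1.3),loc())
s=arm.sense(); print(s["ft_force"],s["grip_width"],s["clock"],s["tcp_pos"])
E
python3 t.py
```

```text
down hit False
touch True [-0.18  9.13]
[ 0.46309869 -1.26903095  0.87000907] 85.84520694611155 23.7 [619.04992234 -63.71731046  87.67515909]
```

```bash
cat > pump.py <<'E'
from h import *
c=np.load("clamp.npz"); a=float(c["a"]); T=c["t"]
w=lambda x,y:(rot(a)@[x,y]+T)
arm.line_to([*w(0,8.2),88],v=20)
for n in range(2):
    for o in (60,38):
        arm.command_gripper(o,20); s=arm.sense(); print(o,round(s["grip_width"],1),round(s["grip_force"],1),s["ft_force"].round(1),s["clock"])
    if n==0: arm.command_gripper(86)
cv2.imwrite("pics/top2.png",arm.read_camera("top")); im=cv2.imread("pics/top2.png")
for n in("pad","ram","holder"): print(n,[(np.round(d["bbox"]).tolist(),round(d["conf"],2)) for d in arm.look_for(n,"top")][:3])
arm.command_gripper(86); s=arm.sense(); print(s["clock"],s["ft_force"])
cv2.imwrite("pics/p2.png",cv2.resize(im[140:200,210:310],None,fx=7,fy=7,interpolation=2))
E
python3 pump.py
```

```text
60 59.9 2.6 [ 0.5 -5.4  3.2] 24.325
38 37.9 5.3 [-0.8 -2.   6.6] 24.6667
60 60.0 2.7 [ 0.4 -5.3  3.5] 25.5667
38 38.2 5.2 [-0.7 -2.3  6.9] 25.9083
pad [([259.0, 167.0, 6.0, 18.0], 0.38)]
ram [([261.0, 162.0, 29.0, 19.0], 0.57)]
holder [([298.0, 107.0, 27.0, 22.0], 0.73), ([238.0, 162.0, 20.0, 25.0], 0.66)]
26.6333 [ 0.09072217 -0.55404879 -0.56094367]
```

View pics/p2.png

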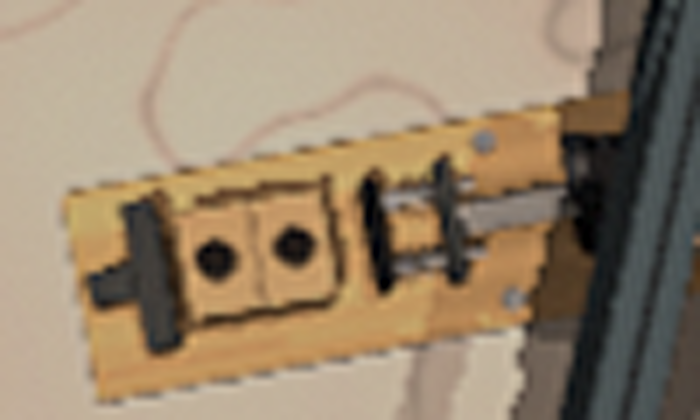

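The p2 picture shows the pad (display x≈370) about 10–12 mm from the holder (≈340), after roughly 50 mm of travel. The third stroke goes in small steps, watching the force.

```bash
cat > sq.py <<'E'
from h import *
for o in list(range(70,33,-2)):
    arm.command_gripper(o,20 if o>36 else None); s=arm.sense(); f=s["grip_force"]
    print(o,round(s["grip_width"],1),round(f,1),s["ft_force"].round(1),round(s["clock"],1))
    if f>15.5: break
cv2.imwrite("pics/top3.png",arm.read_camera("top")); im=cv2.imread("pics/top3.png")
cv2.imwrite("pics/p3.png",cv2.resize(im[140:200,210:310],None,fx=7,fy=7,interpolation=2))
E
python3 sq.py
```

```text
70 70.3 2.5 [ 0.  -4.9  3.8] 26.9
68 67.7 2.6 [ 0.6 -5.5  3.8] 27.2
66 66.2 2.6 [ 0.6 -5.   3.6] 27.4
64 64.2 2.6 [ 0.1 -5.4  4. ] 27.6
62 62.4 2.7 [ 0.5 -5.1  4.4] 27.8
60 60.2 2.7 [ 0.1 -5.1  3.9] 28.0
58 58.1 2.8 [ 0.6 -5.4  5. ] 28.2
56 56.0 2.8 [ 0.8 -5.9  4.4] 28.5
54 54.2 2.8 [ 0.5 -6.3  3.5] 28.7
52 51.8 2.9 [ 0.3 -5.6  5.1] 28.9
50 49.9 2.9 [ 0.2 -4.8  4. ] 29.1
48 48.3 3.0 [ 0.7 -5.4  4.3] 29.3
46 46.2 3.0 [ 0.5 -5.8  4.4] 29.5
44 44.4 3.0 [ 0.7 -5.7  4.3] 29.8
42 42.1 3.3 [ 1.6 -6.7  4.3] 30.0
40 39.7 4.3 [ 1.2 -7.2  5.3] 30.2
38 38.0 6.8 [-0.1 -5.   7. ] 30.4
36 36.6 8.7 [-0.8 -1.1  9.6] 30.6
34 34.0 10.4 [-2.   2.3 11.1] 30.8
```

View pics/p3.png

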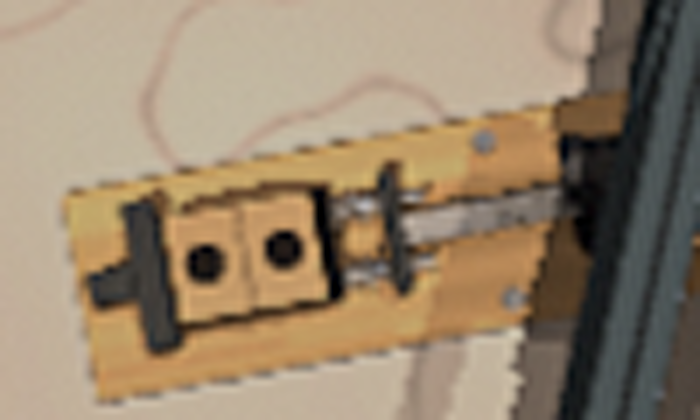

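The p3 picture shows the pad on the holder (≈330), the holder against the end jaw, and the coil gap down from about 22 to 17 mm. The stroke is used up and the handle has been reached. I release and squeeze again in fine steps, stopping at about 15–16 N on the trigger from the wrist force.

```bash
cat > sq2.py <<'E'
from h import *
c=np.load("clamp.npz"); a=float(c["a"]); yv=rot(a)@[0,1]
def st():
    arm.dwell(.1); s=[arm.sense() for _ in range(1)][0]; return -yv@s["ft_force"][:2],s
arm.command_gripper(86,20); F0,s=st(); print("F0",round(F0,1))
for o in range(84,36,-1):
    arm.command_gripper(o,20); F,s=st(); T=F-F0
    print(o,round(s["grip_width"],1),round(s["grip_force"],1),round(T,1),round(s["clock"],1))
    if T>14.5 or s["grip_force"]>7.6: break
cv2.imwrite("pics/top4.png",arm.read_camera("top")); im=cv2.imread("pics/top4.png")
cv2.imwrite("pics/p4.png",cv2.resize(im[140:200,210:310],None,fx=7,fy=7,interpolation=2))
E
python3 sq2.py
```

```text
F0 -0.2
84 84.2 0.3 0.3 31.9
83 82.9 1.5 2.9 32.2
82 81.6 2.5 5.0 32.5
81 81.1 2.8 5.9 32.8
80 80.0 3.0 6.6 33.1
79 79.4 3.3 7.1 33.5
78 77.9 3.6 7.7 33.8
77 76.8 3.8 7.6 34.1
76 76.1 3.8 7.5 34.4
75 74.9 3.9 7.5 34.7
74 74.2 3.8 7.9 35.0
73 73.3 4.0 8.1 35.4
72 72.4 4.1 8.0 35.7
71 71.0 4.3 9.5 36.0
70 70.0 4.5 9.5 36.3
69 69.0 4.7 9.3 36.6
68 68.1 4.8 9.7 36.9
67 67.0 5.0 9.8 37.2
66 66.1 5.2 10.0 37.6
65 65.3 5.4 11.0 37.9
64 64.0 5.6 11.7 38.2
63 63.1 5.8 11.7 38.5
62 61.8 6.0 12.9 38.8
61 61.1 6.2 12.7 39.1
60 59.7 6.4 13.6 39.5
59 59.3 6.5 13.3 39.8
58 57.9 6.7 13.2 40.1
57 56.7 6.9 14.7 40.4
```

View pics/p4.png

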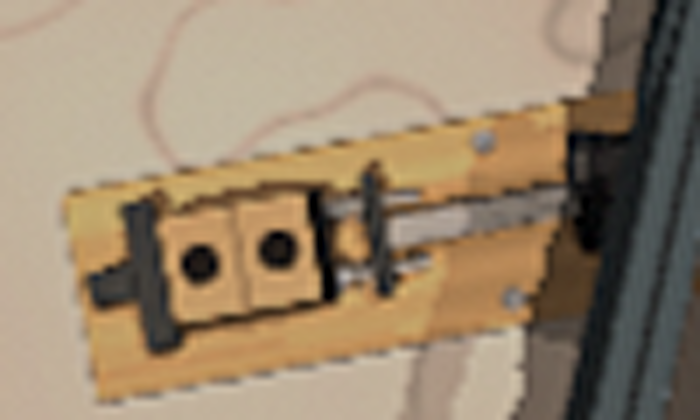

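The p4 picture shows the holder flush with the end jaw (≈163) and the coil gap at about 14 mm of 23. That puts the pad in by about 8–9 mm, which fits about 14.5 N on the trigger. Handing in.

```bash
python3 -c "
from station import arm
print(arm.sense()['grip_force']); print(arm.hand_in())"
```

```text
6.934245675802231
the job is handed in; nothing more can be done
None
```

I handed the job in, and no verdict came back: the holder stands against the end jaw in line with the clamp, the trigger is held squeezed at about 14 N, and I estimate the spring pad is pushed in 7–9 mm of its 18 mm.

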